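# Reset the angle of a swivel-base vise

### The job

Loosen the swivel clamp of the vise with its black bar knob, swing the vise head round until the red pointer lines up with the yellow mark on the scale ring, then tighten the clamp again, firmly but without overtightening it, and let go. Do not force the head round while it is still clamped, and leave the things beside the vise where they are.

Things in the scene. Friction and masses are not known exactly. Their poses are not given: they have to be found in the camera images.
- swivel_axis (a point): Point on the upright axis about which the blue vise head swings, at bench height. Its axes turn with the head: x from the spindle end through the axis to the clamp knob, y to the side with the pointer, z up. Highest part of the head: the aluminium profile in its jaws, 100 mm along y, 30 mm along x (x = -30 to 0 mm), top 102 mm above the bench.
- vise_base: Round blue base of the low swivel-base machine vise, bolted to the bench: 200 mm across, 20 mm high, with four bolt lugs that reach 133 mm from the axis and stay below 20 mm. Origin on the swivel axis at bench height. Fixed.
- spindle_grip (a point): Centre of the bare steel hexagon at the end of the vise screw, the place to hold the head from above and swing it: 137 mm from the swivel axis at -x, 54 mm above the bench, 30 mm across its two upright flats (along y), 38 mm long (along x); it does not turn. Bench below; the head's end plate (76 mm wide, 73 mm high) begins 25 mm from this point. Axes as swivel_axis.
- pointer (a point): Tip of the red pointer on the rim of the head's turntable, 72 mm from the swivel axis along the head's +y, just above the scale ring. Axes as swivel_axis.
- mark (a point): Inner end of the yellow line on the scale ring, 72 mm from the swivel axis, 24 mm above the bench. The line is 5 mm wide and runs 26 mm outward, along this point's y axis. The head is right when pointer and mark lie on one line out from the axis. At the start the mark lies 17 to 61 degrees anticlockwise (from above) of the pointer.
- knob_grip (a point): Centre of the black bar knob of the clamp, 88 mm from the swivel axis at the head's +x, 87 mm above the bench; it travels with the head. Bar 64 mm long (this point's x, turning with the knob), 14 mm thick (its y), 26 mm high (z). Below it: a round shank, and from 47 mm above the bench down the head's clamp ear. The jaws begin 50 mm from the knob's axis.
- clamp_knob: The bar knob with its screw, turning about the upright axis through knob_grip; clockwise from above tightens. It starts clamped, lightly to fairly tight, and comes free after 0.08 to 0.55 rad of loosening; its stop is 1 rad or more beyond. Its thread is stiff: turning free it drags with 0.3 N m either way (held at rest only 0.1 to 0.3 shows), and it stays where it is left.
- clamp_foot: Steel shoe under the clamp screw. It presses on the ring: firm is 70 to 125 N, loose is none. The torque on the knob rises by 2.4 N mm for each newton above the drag felt just before it bites (same way of turning and reading): a rise of 0.24 N m is right, 0.17 slack, 0.3 too tight. It gains about 230 N per rad; the angle of first bite is unknown (spread 0.5 rad): go by torque.
- scale_ring: Flat aluminium scale ring on the base, 197 mm across, top 24 mm above the bench, with black graduations every 5 degrees and the yellow line; origin on the swivel axis at its underside, y axis out through the yellow line. Fixed.
- vise_head (a joint): Swivel angle of the head, rad, growing anticlockwise from above; 0 is an arbitrary angle. Loose, the head drags with about 0.25 N m and stays where it is left; firmly clamped it holds against some 3 N m.
- crank_center (a point): Middle of the arm of the loose steel crank handle (140 mm long, 93 mm high at its upright black grip) lying beside the vise; not to be disturbed.
- screwdriver_grip (a point): Handle of the loose green-handled screwdriver, 200 mm long, 26 mm thick; not to be disturbed.
- bin_center (a point): Centre, half-way up, of the loose black parts bin, 100 x 140 x 60 mm; not to be disturbed.
- tin_center (a point): Centre, half-way up, of the loose upright steel tin with a yellow band, 68 mm across, 100 mm high; not to be disturbed.

How it is judged:
By the outcome, as a careful person would: the job done as asked, in the order asked, and still so for the second after the job is handed in, with the robot touching nothing.
It also fails if it takes over 67 s, if anything falls off the work surface, if the arm or the gripper's body presses on something with over 40 N, if the wrist force passes 120 N, or if a joint passes its speed limit or range.

### The arm

A 6-joint arm with a two-finger parallel gripper is mounted at the origin on the work surface. World frame = base frame: x ahead of the robot, y to its left, z up, the work surface at z = 0. Lengths are in m, angles in rad, forces in N, time in s.
With the tool pointing down it reaches from about 0.225 to 0.875 m from the base axis. Payload 3.4 kg.
Tool frame: the origin (TCP) lies on the centre line of the jaws, within the pads' length; the fingertips stand 19 mm ahead of it and the grasp point (between the pads) is the TCP; z points along the fingers, y is the direction in which the jaws open and shut (so a half turn about z gives the same grasp; the last joint's range is limited). The gripper opens to 85 mm and grips with 20 to 120 N. Pads are 22 mm wide; open, the fingers measure 114 mm over their backs; the gripper's body (76 mm by 85 mm) begins 54 mm behind the grasp point. The pads swing forward as they close: fully open they stand 13 mm farther back than shut.
Start: joints at [1.07, 0.276, 1.505, -0, 1.361, -0.121], TCP at [0.213, 0.534, 0.25] pointing down, gripper open.
Joint ranges: [-2.89, 2.89], [-0.75, 2.08], [0.22, 2.7], [-1.18, 4.32], [0.11, 2.71], [-2.7, 2.7]. Speed limits (rad/s): [2.57, 2.57, 3.14, 3.14, 3.14, 3.14].

### API

Orientations are given as a unit quaternion [w, x, y, z].
In Python, from rig import monitor, eyes, manip, models gives the robot as it stands.
- The arm moves only by the tool send_rows, never from a script. Its argument "deltas" is a list of rows, each an object with "dp": the shift along the world's x, y, z each as a share of 0.12 m, from -1 to 1, a list of three; "rotation": the turn, a rotation vector about the world's x, y, z each as a share of 0.5 rad, from -1 to 1, a list of three. In form: [{"dp": [dx, dy, dz], "rotation": [rx, ry, rz]}, ...]. A call has 1 to 12 rows; each row is the pose to reach, as a shift and turn from the pose commanded when the call began; what a row does not reach only later rows make up. A row lasts 1/12 s, in which the tool goes at most 41.7 mm and 7.16 degrees, less where a joint would pass 70% of its speed; a pose out of reach is approached as far as the arm can. A call with a number of a shift or a turn outside -1 to 1 is refused whole. A call with a gripper value outside its range is refused whole. "fingers" is the closure, from -1 (fully open) to 1 (shut), set as the call begins (left out, the last holds). The fingers move at their own pace and stop on an object; "grip_force" is the grip in N (left out, the last holds). Time passes only in rows, so rows that repeat a pose let the fingers close. It gives the time, the measured TCP pose, the force and the opening at its end, in the units of the state.
- monitor.get_state(): the state, without advancing time (a new reading comes with each control period).
- eyes.get_image(name): name is "scene" or "top" or "wrist"; returns a dict with "color" (400x640x3 uint8, red, green, blue), "depth" (400x640 float32, m along the optical axis (not along the pixel's ray), 0 where there is no reading), "mtx" (3x3 intrinsics, pixels), "rvec" (rotation vector, rad) and "tvec" (3), from world to camera coordinates, as OpenCV has them. Camera axes: x right, y down, z forward; pixel columns grow to the right and rows downward; lengths in m; the calibration is good to about 2 mm. A picture is of the moment at which its call begins.
- manip.sign_off(): hands the job in, once; it reports no verdict.
Trained networks look in a picture, given as the dict that the camera call returned (one of the last four; its "shot" number tells which), for a name from the list of things; names that differ only in an ending like _2 or _b are one class to them, and where a whole thing is asked for, a point or a joint stands for the part that bears it (a point fixed in the world has none). Each returns a list of dicts, best first, with "score" (0 to 1); they miss things now and then, are a little off and sometimes report something else, mostly with a low value. They report only what shows in the picture. A call takes as long as a camera call.
- models.find_in(name, picture): "box" ([left, top, right, bottom] in pixels, round what is visible of it).
The state is a dict: "clock": time; "qpos": joint angles; "qd": joint speeds; "effort": joint torques, N m; "position": TCP position; "ee_rot": TCP orientation; "contact_force": force on the tool from outside, world axes, zero at the start; "moment": the same for the moment, N m; "width": finger opening in m.
Only numpy, scipy, OpenCV 4.12 (cv2) and the standard library are available. Lean on these libraries where they do the work, as an engineer would, in place of code of your own. Each camera call takes 0.05 s, during which the arm holds its last target.

## Working session

There is one attempt and no reset: what is moved stays moved. The work goes in short steps, Python scripts to look and compute and a tool call to move; the robot and the scene stay as the last step left them, time stands still between calls to the robot, and variables do not carry over. Pictures are saved under pics/ and viewed, and the job is handed in when it is done.

Besides the shell and the picture viewer there is one more tool, called as name([rows], argument=value, ...), one row to a line, values as JSON. send_rows: Moves the arm, as the interface text tells. Its arguments: {"type":"object","properties":{"deltas":{"type":"array","items":{"type":"object","properties":{"dp":{"type":"array","items":{"type":"number"}},"rotation":{"type":"array","items":{"type":"number"}}}}},"fingers":{"type":"number"},"grip_force":{"type":"number"}},"required":["deltas"]}

```bash
ls; mkdir -p pics; cat > h.py <<'E'
import numpy as np,cv2
from rig import monitor,eyes,manip,models
def shot(n,f=None):
    p=eyes.get_image(n)
    if f: cv2.imwrite('pics/'+f,p['color'][:,:,::-1])
    return p
def cam(p):
    R=cv2.Rodrigues(np.array(p['rvec'],float))[0];return R,np.array(p['tvec'],float).ravel()
def px2w(p,u,v,d=None):
    R,t=cam(p);K=np.array(p['mtx'])
    if d is None:d=p['depth'][int(round(v)),int(round(u))]
    return R.T@(d*np.linalg.solve(K,[u,v,1.])-t)
def px2z(p,u,v,z):
    R,t=cam(p);K=np.array(p['mtx']);c=-R.T@t;r=R.T@np.linalg.solve(K,[u,v,1.]);return c+r*(z-c[2])/r[2]
def w2px(p,X):
    R,t=cam(p);q=np.array(p['mtx'])@(R@np.array(X)+t);return q[:2]/q[2]
E
python3 - <<'E'
from h import *
print(monitor.get_state())
for n in('top','scene','wrist'):
    p=shot(n,n+'0.png'); R,t=cam(p);print(n,-R.T@t,R[2])
    for k in('knob_grip','spindle_grip','pointer','mark','vise_base','crank_center','screwdriver_grip','bin_center','tin_center'):
        print(k,[(np.round(r['box']).tolist(),round(r['score'],2)) for r in models.find_in(k,p)[:2]])
E
```

```text
pics
{'clock': 0.0, 'qpos': array([ 1.07000045e+00,  2.76589165e-01,  1.50615885e+00, -3.23761431e-05,
        1.36076183e+00, -1.20966001e-01]), 'qd': array([ 1.06424218e-03, -7.99891477e-05,  4.37819744e-04,  5.33802378e-04,
       -9.12804246e-04, -2.23880942e-04]), 'effort': array([ 2.40954156e-03, -4.16778696e+01, -2.45811260e+01,  1.45387794e-04,
        1.08279721e-02,  3.12657949e-05]), 'position': array([0.21292923, 0.53355139, 0.2494328 ]), 'ee_rot': array([-2.78162047e-04,  1.88771946e-01,  9.82020485e-01, -9.17488071e-04]), 'contact_force': array([-0.25069794, -0.61993376, -0.12318804]), 'moment': array([ 0.04510588, -0.00567066,  0.02162612]), 'width': 0.08517586331508503}
top [0.44408958 0.0298575  1.11337204] [ 0.08932878 -0.01043569 -0.99594752]
knob_grip [([284.0, 120.0, 297.0, 144.0], 0.56)]
spindle_grip [([266.0, 118.0, 319.0, 236.0], 0.73)]
pointer [([266.0, 118.0, 320.0, 240.0], 0.77)]
mark [([246.0, 119.0, 338.0, 235.0], 0.64)]
vise_base [([248.0, 116.0, 340.0, 236.0], 0.95)]
crank_center [([212.0, 155.0, 241.0, 212.0], 0.82)]
screwdriver_grip [([179.0, 161.0, 1
[... 194 characters left out ...]
387.0, 240.0], 0.78)]
spindle_grip [([327.0, 167.0, 389.0, 249.0], 0.83)]
pointer [([327.0, 170.0, 393.0, 251.0], 0.95)]
mark [([328.0, 167.0, 388.0, 253.0], 0.72), ([316.0, 204.0, 403.0, 257.0], 0.58)]
vise_base [([300.0, 173.0, 422.0, 268.0], 0.7)]
crank_center [([408.0, 187.0, 437.0, 224.0], 0.61)]
screwdriver_grip [([427.0, 169.0, 487.0, 212.0], 0.71)]
bin_center [([180.0, 255.0, 275.0, 320.0], 0.87)]
tin_center [([216.0, 186.0, 255.0, 237.0], 0.77), ([327.0, 166.0, 390.0, 252.0], 0.59)]
wrist [0.14248744 0.56078677 0.37403238] [ 0.27389154 -0.10886536 -0.95557928]
knob_grip []
spindle_grip []
pointer []
mark []
vise_base []
crank_center []
screwdriver_grip []
bin_center []
tin_center []
```

```bash
python3 - <<'E'
import cv2
a=cv2.imread('pics/top0.png')
cv2.imwrite('pics/top0c.png',cv2.resize(a[90:260,160:360],None,fx=4,fy=3.5,interpolation=cv2.INTER_CUBIC)[:600])
b=cv2.imread('pics/scene0.png')
cv2.imwrite('pics/scene0c.png',cv2.resize(b[140:290,280:480],None,fx=4,fy=4,interpolation=cv2.INTER_CUBIC))
E
```

```text
(no output)
```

View pics/top0.png

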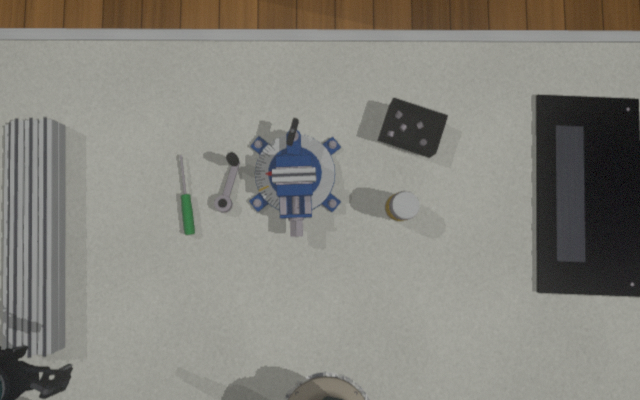

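```bash
sleep 0.1
```

```text
(no output)
```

View pics/scene0.png

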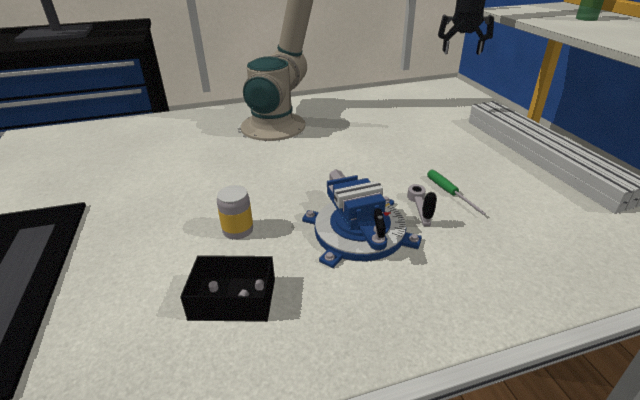

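View pics/top0c.png

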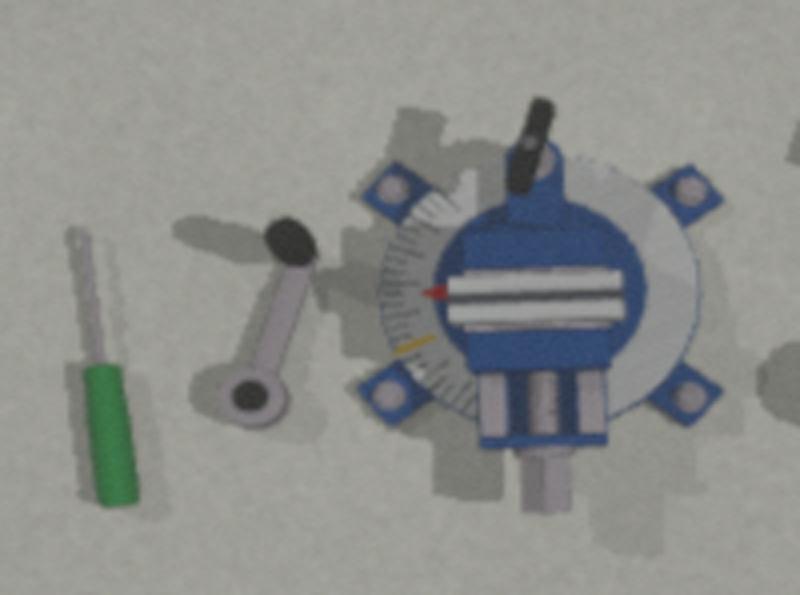

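View pics/scene0c.png

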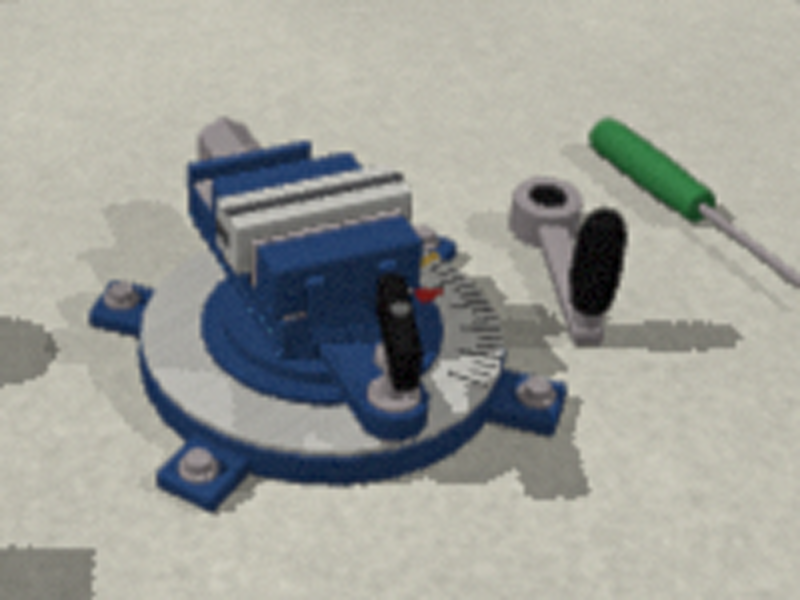

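The top view (×4 crop) shows the head pointing along +x. The knob bar is at crop (531,145), the red pointer at (433,293), the yellow line at (415,345) and the hexagon at (545,480). The crank lies to the left (+y). Next I turn these into positions.

```bash
python3 - <<'E'
from h import *
from scipy.spatial.transform import Rotation as Ro
p=shot('top')
c=lambda x,y:(160+(x+.5)/4-.5,90+(y+.5)/3.5-.5)
bolts=[px2z(p,*c(*q),.02) for q in[(391,186),(690,190),(689,394),(391,394)]]
print('axis',np.mean(bolts,0),[np.linalg.norm((b-np.mean(bolts,0))[:2]) for b in bolts])
for n,q,z in[('knobA',(517,188),.1),('knobB',(543,102),.1),('ptr',(424,293),.026),('mk_in',(434,337),.024),('mk_out',(398,352),.024),('spin',(546,482),.069),('crankgrip',(291,241),.093),('crankend',(253,396),.02)]:
    print(n,np.round(px2z(p,*c(*q),z),4),np.round(px2w(p,*c(*q)),4))
R=Ro.from_quat([0.188771946,.982,-.0009,-.00028]).as_matrix();print(R)
w=shot('wrist');Rc,t=cam(w);C=-Rc.T@t;s=monitor.get_state()
Rt=Ro.from_quat(np.roll(s['ee_rot'],-1)).as_matrix()
print('cam in tool',Rt.T@(C-s['position']),'\n',Rc@Rt, w['mtx'])
E
```

```text
axis [0.60022526 0.0753296  0.02      ] [np.float64(0.11943866308391499), np.float64(0.11760720406326555), np.float64(0.11751534400441414), np.float64(0.11731199137347913)]
knobA [0.6569 0.0858 0.1   ] [0.6569 0.0858 0.0996]
knobB [0.7147 0.0711 0.1   ] [0.7143 0.071  0.1017]
ptr [0.5974 0.1466 0.026 ] [0.5964 0.1458 0.0329]
mk_in [0.5665 0.1403 0.024 ] [0.567  0.1408 0.0197]
mk_out [0.5559 0.1623 0.024 ] [0.5557 0.162  0.0262]
spin [0.4641 0.0694 0.069 ] [0.4641 0.0693 0.0722]
crankgrip [0.6225 0.2166 0.093 ] [0.6238 0.2179 0.0855]
crankend [0.5252 0.2513 0.02  ] [0.5246 0.2496 0.0283]
[[-9.28727278e-01  3.70762526e-01 -8.89745328e-04]
 [ 3.70763534e-01  9.28725815e-01 -1.66195463e-03]
 [ 2.10138958e-04 -1.87338772e-03 -9.99998223e-01]]
cam in tool [ 0.07558579 -0.00136677 -0.12370784] 
 [[ 5.40203324e-04  9.99999839e-01 -1.72345423e-04]
 [-9.55594807e-01  4.65428219e-04 -2.94683471e-01]
 [-2.94683343e-01  3.23881382e-04  9.55594905e-01]] [[341.11277995   0.         320.51737967]
 [  0.         341.11277995 199.69361298]
 [  0.           0.           1.        ]]
```

send_rows([
  {"dp": [0.15,-0.15,0],"rotation": [0,0,0.03]},
  {"dp": [0.35,-0.35,0],"rotation": [0,0,0.06]},
  {"dp": [0.57,-0.57,0],"rotation": [0,0,0.1]},
  {"dp": [0.8,-0.8,0],"rotation": [0,0,0.13]},
  {"dp": [1,-1,0],"rotation": [0,0,0.16]},
])

```text
clock: 2.02
position: [0.3343, 0.4125, 0.2504]
ee_rot: [0.0, 0.149, 0.989, -0.0]
contact_force: [0.0, 0.2, -0.7]
width: 0.0855
```

send_rows([
  {"dp": [0.24,-0.24,0],"rotation": [0,0,0.02]},
  {"dp": [0.48,-0.48,0],"rotation": [0,0,0.04]},
  {"dp": [0.72,-0.72,0],"rotation": [0,0,0.06]},
  {"dp": [0.96,-0.96,0],"rotation": [0,0,0.08]},
  {"dp": [1,-1,0],"rotation": [0,0,0.1]},
])

```text
clock: 2.43
position: [0.4578, 0.2897, 0.2504]
ee_rot: [0.002, 0.127, 0.992, -0.001]
contact_force: [-0.5, 0.8, 0.5]
width: 0.0856
```

send_rows([
  {"dp": [0.24,-0.24,0],"rotation": [0,0,0]},
  {"dp": [0.48,-0.48,0],"rotation": [0,0,0]},
  {"dp": [0.72,-0.72,-0.1],"rotation": [0,0,0]},
  {"dp": [0.96,-0.8,-0.2],"rotation": [0,0,0]},
  {"dp": [1,-0.8,-0.3],"rotation": [0,0,0]},
  {"dp": [1,-0.8,-0.3],"rotation": [0,0,0]},
], fingers=-0.3)

```text
clock: 2.93
position: [0.5734, 0.197, 0.2112]
ee_rot: [-0.002, 0.126, 0.992, -0.001]
contact_force: [-0.8, 0.6, -0.2]
width: 0.0554
```

```bash
python3 - <<'E'
from h import *
s=monitor.get_state();print(s['clock'],s['position'],s['ee_rot'],s['qpos'],s['width'])
w=shot('wrist','w1.png');np.save('w1.npy',w,allow_pickle=True)
E
```

```text
2.9333 [0.5734282  0.1970234  0.21118882] [-2.33197969e-03  1.25821951e-01  9.92049917e-01 -6.00224120e-04] [ 2.15992612e-01  3.48276644e-01  1.49631273e+00  4.50138570e-04
  1.30179969e+00 -1.10261100e+00] 0.055376324028057526
```

View pics/w1.png

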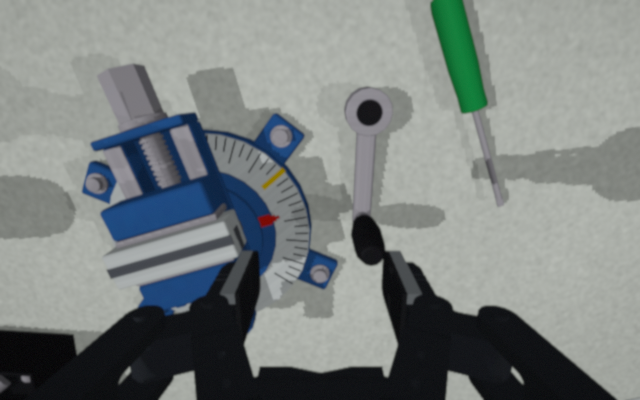

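Wrist view: the pointer tip is at (279,218) and the yellow line runs from (264,187) to (284,171). I move on above the knob.

send_rows([
  {"dp": [0.24,-0.24,0],"rotation": [0,0,0]},
  {"dp": [0.48,-0.5,0],"rotation": [0,0,0]},
  {"dp": [0.72,-0.76,-0.1],"rotation": [0,0,0]},
  {"dp": [0.92,-0.98,-0.2],"rotation": [0,0,0]},
  {"dp": [0.92,-0.98,-0.25],"rotation": [0,0,0]},
  {"dp": [0.92,-0.98,-0.25],"rotation": [0,0,0]},
])

```text
clock: 3.48
position: [0.6827, 0.0803, 0.1828]
ee_rot: [-0.002, 0.125, 0.992, 0.0]
contact_force: [-0.7, 0.8, 0.3]
width: 0.0556
```

```bash
python3 - <<'E'
from h import *
s=monitor.get_state();print(s['clock'],s['position'],s['ee_rot'],s['width'],s['moment'])
w=shot('wrist','w2.png');np.save('w2.npy',w,allow_pickle=True)
E
```

```text
3.4833 [0.68266592 0.08030148 0.18280028] [-1.91061229e-03  1.25198759e-01  9.92129839e-01  5.58171325e-05] 0.05564080999807779 [ 0.05393966  0.08374866 -0.03673416]
```

View pics/w2.png

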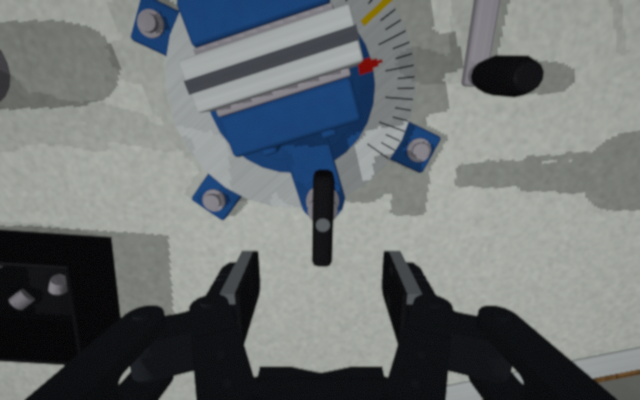

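The bar is nearly vertical in the image, from (322,172) to (322,265), with its centre dot at (322,225) and the pointer tip at (381,64). It lines up well with the jaws.

```bash
python3 - <<'E'
from h import *
w=np.load('w2.npy',allow_pickle=True).item();w1=np.load('w1.npy',allow_pickle=True).item()
for q in[(322,178),(322,225),(322,258)]:print(px2w(w,*q),px2z(w,*q,.1))
# axis: lugs bolts from w2 & w1
for n,p,q,z in[('ptr',w,(381,64),.026),('ptr1',w1,(279,218),.026),('mi',w1,(264,187),.024),('mo',w1,(284,171),.024)]:
  X=px2z(p,*q,z);d=X[:2]-[.6002,.0753];print(n,X,np.hypot(*d),np.degrees(np.arctan2(d[1],d[0])))
B=[px2z(w,*q,.022) for q in[(150,22),(213,200),(419,150)]]+[px2z(w1,*q,.022) for q in[(281,134),(97,183),(320,272)]]
print(np.round(B,4))
A=np.array([[2*b[0],2*b[1],1] for b in B]);s=np.linalg.lstsq(A,np.array([b[:2]@b[:2] for b in B]),rcond=None)[0];print(s[:2],np.sqrt(s[2]+s[:2]@s[:2]))
E
```

```text
[0.65705129 0.08647809 0.09957234] [0.65695297 0.08650128 0.1       ]
[0.68711152 0.07882384 0.10032614] [0.68723426 0.078794   0.1       ]
[0.71040987 0.07289805 0.09935601] [0.71009633 0.07297509 0.1       ]
ptr [0.59823791 0.14849255 0.026     ] 0.07321884308587732 91.53557230730853
ptr1 [0.59902044 0.14754962 0.026     ] 0.0722592458278075 90.93534032120108
mi [0.56633689 0.14221171 0.024     ] 0.07499258030748515 116.84335615739481
mo [0.55625845 0.16477522 0.024     ] 0.09968286968988675 116.15579207458563
[[ 0.526  -0.0135  0.022 ]
 [ 0.6704 -0.0148  0.022 ]
 [ 0.6717  0.1667  0.022 ]
 [ 0.5231  0.1714  0.022 ]
 [ 0.5237 -0.0102  0.022 ]
 [ 0.6672  0.1707  0.022 ]]
[0.59703676 0.07853327] 0.11671369168424281
```

send_rows([
  {"dp": [0.033,-0.012,-0.2],"rotation": [0,0,0]},
  {"dp": [0.033,-0.012,-0.45],"rotation": [0,0,0]},
  {"dp": [0.033,-0.012,-0.7],"rotation": [0,0,0]},
  {"dp": [0.033,-0.012,-0.8],"rotation": [0,0,0]},
  {"dp": [0.033,-0.012,-0.8],"rotation": [0,0,0]},
  {"dp": [0.033,-0.012,-0.8],"rotation": [0,0,0]},
])

```text
clock: 4.03
position: [0.6872, 0.0805, 0.0894]
ee_rot: [0.0, 0.124, 0.992, 0.0]
contact_force: [-0.2, -0.6, -0.6]
width: 0.0555
```

```bash
cat > st.py <<'E'
from h import *
s=monitor.get_state();q=s['ee_rot'];print(round(s['clock'],2),s['position'].round(4),'yaw',np.degrees(2*np.arctan2(q[2],q[1])).round(2),'w',round(s['width'],4),'F',s['contact_force'].round(1),'M',s['moment'].round(3),'q6',s['qpos'][5].round(2))
E
python3 st.py
```

```text
4.03 [0.6872 0.0805 0.0894] yaw 165.78 w 0.0555 F [-0.2 -0.6 -0.6] M [ 0.046 -0.052 -0.005] q6 -1.31
```

send_rows([
  {"dp": [0,0,0],"rotation": [0,0,0]},
  {"dp": [0,0,0],"rotation": [0,0,0]},
  {"dp": [0,0,0],"rotation": [0,0,0]},
  {"dp": [0,0,0],"rotation": [0,0,0]},
  {"dp": [0,0,0],"rotation": [0,0,0]},
  {"dp": [0,0,0],"rotation": [0,0,0]},
], fingers=1, grip_force=50)

```text
clock: 4.53
position: [0.6889, 0.0796, 0.0909]
ee_rot: [0.002, 0.125, 0.992, 0.001]
contact_force: [-0.0, 1.7, 7.0]
width: 0.0174
```

```bash
python3 st.py
```

```text
4.53 [0.6889 0.0796 0.0909] yaw 165.67 w 0.0174 F [-0.   1.7  7. ] M [0.332 0.117 0.012] q6 -1.31
```

send_rows([
  {"dp": [0,0,0],"rotation": [0,0,0]},
  {"dp": [0,0,0],"rotation": [0,0,0]},
  {"dp": [0,0,0],"rotation": [0,0,0]},
])

```text
clock: 4.78
position: [0.6889, 0.0797, 0.0909]
ee_rot: [0.002, 0.125, 0.992, 0.001]
contact_force: [-0.4, 2.7, 7.1]
width: 0.0174
```

```bash
python3 st.py
```

```text
4.78 [0.6889 0.0797 0.0909] yaw 165.67 w 0.0174 F [-0.4  2.7  7.1] M [0.334 0.077 0.065] q6 -1.31
```

send_rows([
  {"dp": [0,0,0],"rotation": [0,0,0.05]},
  {"dp": [0,0,0],"rotation": [0,0,0.1]},
  {"dp": [0,0,0],"rotation": [0,0,0.15]},
  {"dp": [0,0,0],"rotation": [0,0,0.2]},
])

```text
clock: 5.12
position: [0.6889, 0.0798, 0.0909]
ee_rot: [0.002, 0.075, 0.997, 0.001]
contact_force: [-0.1, 2.0, 5.8]
width: 0.0171
```

```bash
python3 st.py
```

```text
5.12 [0.6889 0.0798 0.0909] yaw 171.42 w 0.0171 F [-0.1  2.   5.8] M [ 0.34   0.072 -0.204] q6 -1.41
```

send_rows([
  {"dp": [0,0,0],"rotation": [0,0,0.05]},
  {"dp": [0,0,0],"rotation": [0,0,0.1]},
  {"dp": [0,0,0],"rotation": [0,0,0.15]},
  {"dp": [0,0,0],"rotation": [0,0,0.2]},
])

```text
clock: 5.45
position: [0.6889, 0.0799, 0.0909]
ee_rot: [0.002, 0.025, 1.0, 0.001]
contact_force: [-0.3, 2.4, 6.8]
width: 0.0173
```

```bash
python3 st.py
```

```text
5.45 [0.6889 0.0799 0.0909] yaw 177.13 w 0.0173 F [-0.3  2.4  6.8] M [ 0.436  0.032 -0.285] q6 -1.51
```

send_rows([
  {"dp": [0,0,0],"rotation": [0,0,0.05]},
  {"dp": [0,0,0],"rotation": [0,0,0.1]},
  {"dp": [0,0,0],"rotation": [0,0,0.15]},
  {"dp": [0,0,0],"rotation": [0,0,0.2]},
])

```text
clock: 5.78
position: [0.6889, 0.0799, 0.0909]
ee_rot: [0.002, -0.025, 1.0, 0.001]
contact_force: [0.2, 2.5, 6.2]
width: 0.0171
```

```bash
python3 st.py
```

```text
5.78 [0.6889 0.0799 0.0909] yaw 182.85 w 0.0171 F [0.2 2.5 6.2] M [ 0.445  0.067 -0.277] q6 -1.61
```

send_rows([
  {"dp": [0,0,0],"rotation": [0,0,0.05]},
  {"dp": [0,0,0],"rotation": [0,0,0.1]},
  {"dp": [0,0,0],"rotation": [0,0,0.15]},
  {"dp": [0,0,0],"rotation": [0,0,0.2]},
])

```text
clock: 6.12
position: [0.6889, 0.0801, 0.0909]
ee_rot: [0.002, -0.075, 0.997, 0.001]
contact_force: [-1.2, 3.5, 5.1]
width: 0.0172
```

```bash
python3 st.py
```

```text
6.12 [0.6889 0.0801 0.0909] yaw 188.58 w 0.0172 F [-1.2  3.5  5.1] M [ 0.524  0.066 -0.331] q6 -1.71
```

send_rows([
  {"dp": [0,0,0],"rotation": [0,0,0.05]},
  {"dp": [0,0,0],"rotation": [0,0,0.1]},
  {"dp": [0,0,0],"rotation": [0,0,0.15]},
  {"dp": [0,0,0],"rotation": [0,0,0.2]},
])

```text
clock: 6.45
position: [0.6889, 0.0802, 0.0909]
ee_rot: [0.002, -0.125, 0.992, 0.001]
contact_force: [-0.2, 2.0, 6.2]
width: 0.0173
```

```bash
python3 st.py
```

```text
6.45 [0.6889 0.0802 0.0909] yaw 194.31 w 0.0173 F [-0.2  2.   6.2] M [ 0.599  0.071 -0.37 ] q6 -1.81
```

send_rows([
  {"dp": [0,0,0],"rotation": [0,0,0.05]},
  {"dp": [0,0,0],"rotation": [0,0,0.1]},
  {"dp": [0,0,0],"rotation": [0,0,0.15]},
  {"dp": [0,0,0],"rotation": [0,0,0.2]},
  {"dp": [0,0,0],"rotation": [0,0,0.25]},
  {"dp": [0,0,0],"rotation": [0,0,0.3]},
])

```text
clock: 6.95
position: [0.6888, 0.0803, 0.0909]
ee_rot: [0.002, -0.199, 0.98, 0.001]
contact_force: [-0.7, 2.9, 6.4]
width: 0.0171
```

```bash
python3 st.py; python3 - <<'E'
from h import *
shot('wrist','w3.png')
E
```

```text
6.95 [0.6888 0.0803 0.0909] yaw 202.9 w 0.0171 F [-0.7  2.9  6.4] M [ 0.659  0.127 -0.314] q6 -1.96
```

View pics/w3.png

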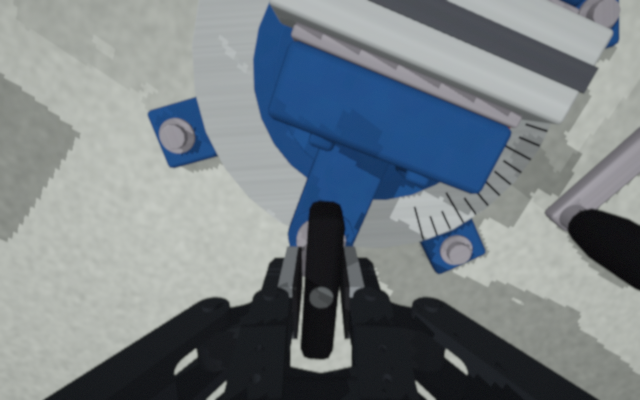

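The bar turned 37° with the jaws at steady drag torque (about 0.3 N m), and the head has not moved. I loosen a little more, then test a small swing.

send_rows([
  {"dp": [0,0,0],"rotation": [0,0,0.05]},
  {"dp": [0,0,0],"rotation": [0,0,0.1]},
  {"dp": [0,0,0],"rotation": [0,0,0.15]},
  {"dp": [0,0,0],"rotation": [0,0,0.2]},
])

```text
clock: 7.33
position: [0.6888, 0.0805, 0.0909]
ee_rot: [0.002, -0.247, 0.969, 0.001]
contact_force: [-1.1, 3.5, 5.7]
width: 0.0172
```

```bash
python3 st.py;python3 - <<'E'
from h import *
shot('top','t1.png');shot('scene','s1.png')
a=cv2.imread('pics/t1.png');b=cv2.imread('pics/s1.png')
cv2.imwrite('pics/ts1.png',cv2.resize(np.hstack([a[100:250,220:360],b[150:300,290:430]]),None,fx=2.8,fy=2.8,interpolation=cv2.INTER_CUBIC))
E
```

```text
7.33 [0.6888 0.0805 0.0909] yaw 208.63 w 0.0172 F [-1.1  3.5  5.7] M [ 0.691  0.15  -0.312] q6 -2.06
```

View pics/ts1.png

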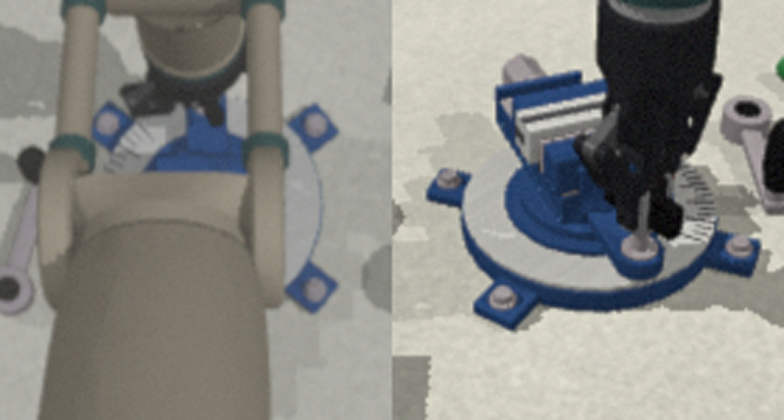

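Every camera's view of the pointer is blocked while I grip the knob. I'll swing, then let go and look.

send_rows([
  {"dp": [0,0.013,0],"rotation": [0,0,0.035]},
  {"dp": [-0.001,0.026,0],"rotation": [0,0,0.07]},
  {"dp": [-0.003,0.038,0],"rotation": [0,0,0.105]},
  {"dp": [-0.003,0.038,0],"rotation": [0,0,0.105]},
])

```text
clock: 7.77
position: [0.6885, 0.0839, 0.0909]
ee_rot: [0.002, -0.273, 0.962, -0.0]
contact_force: [-1.4, 0.5, 5.1]
width: 0.0172
```

```bash
python3 st.py
```

```text
7.77 [0.6885 0.0839 0.0909] yaw 211.64 w 0.0172 F [-1.4  0.5  5.1] M [ 0.231  0.092 -0.286] q6 -2.1
```

send_rows([
  {"dp": [-0.004,0.035,0],"rotation": [0,0,0.097]},
  {"dp": [-0.009,0.071,0],"rotation": [0,0,0.195]},
  {"dp": [-0.016,0.106,0],"rotation": [0,0,0.292]},
  {"dp": [-0.025,0.141,0],"rotation": [0,0,0.39]},
  {"dp": [-0.036,0.175,0],"rotation": [0,0,0.487]},
  {"dp": [-0.048,0.209,0],"rotation": [0,0,0.585]},
  {"dp": [-0.063,0.242,0],"rotation": [0,0,0.68]},
  {"dp": [-0.078,0.274,0],"rotation": [0,0,0.778]},
  {"dp": [-0.078,0.274,0],"rotation": [0,0,0.778]},
])

```text
clock: 8.52
position: [0.6791, 0.117, 0.0909]
ee_rot: [0.002, -0.454, 0.891, -0.001]
contact_force: [-0.6, -0.2, 5.6]
width: 0.0174
```

```bash
python3 st.py
```

```text
8.52 [0.6791 0.117  0.0909] yaw 234.02 w 0.0174 F [-0.6 -0.2  5.6] M [ 0.277  0.125 -0.138] q6 -2.44
```

send_rows([
  {"dp": [0,0,0],"rotation": [0,0,0]},
  {"dp": [0,0,0],"rotation": [0,0,0]},
  {"dp": [0,0,0],"rotation": [0,0,0]},
  {"dp": [0,0,0],"rotation": [0,0,0]},
], fingers=-0.2)

```text
clock: 8.85
position: [0.6777, 0.1162, 0.0881]
ee_rot: [-0.0, -0.454, 0.891, 0.0]
contact_force: [0.3, 0.1, -0.9]
width: 0.051
```

```bash
python3 st.py
```

```text
8.85 [0.6777 0.1162 0.0881] yaw 233.95 w 0.051 F [ 0.3  0.1 -0.9] M [-0.044  0.003 -0.05 ] q6 -2.44
```

send_rows([
  {"dp": [0,0,0.15],"rotation": [0,0,0]},
  {"dp": [0,0,0.4],"rotation": [0,0,0]},
  {"dp": [-0.1,0.1,0.7],"rotation": [0,0,0]},
  {"dp": [-0.3,0.3,1],"rotation": [0,0,0]},
  {"dp": [-0.45,0.5,1],"rotation": [0,0,0]},
  {"dp": [-0.45,0.5,1],"rotation": [0,0,0]},
  {"dp": [-0.45,0.5,1],"rotation": [0,0,0]},
])

```text
clock: 9.43
position: [0.623, 0.1777, 0.2093]
ee_rot: [0.001, -0.455, 0.891, -0.0]
contact_force: [-0.2, -0.6, 0.2]
width: 0.0512
```

```bash
python3 st.py; python3 - <<'E'
from h import *
w=shot('wrist','w4.png');np.save('w4.npy',w,allow_pickle=True)
E
```

```text
9.43 [0.623  0.1777 0.2093] yaw 234.09 w 0.0512 F [-0.2 -0.6  0.2] M [-0.009 -0.079 -0.034] q6 -2.34
```

View pics/w4.png

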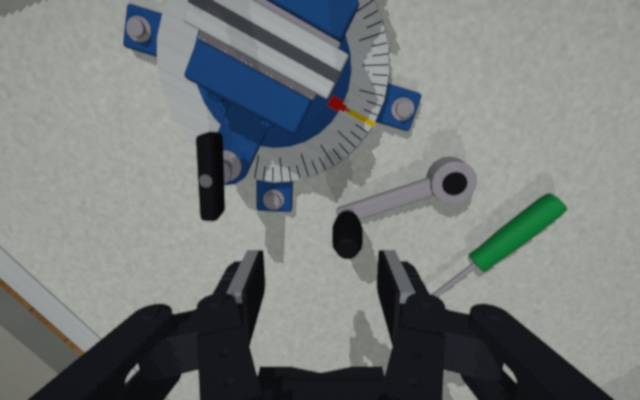

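The pointer (tip about (348,109)) lies almost on the yellow line (350,111)–(374,124). I measure it exactly from colour masks.

```bash
cat > al.py <<'E'
from h import *
import sys
def align(w,show=None):
    h=cv2.cvtColor(w['color'],cv2.COLOR_RGB2HSV).astype(int);H,S,V=h[...,0],h[...,1],h[...,2]
    red=((H<8)|(H>172))&(S>130)&(V>70); yel=(H>15)&(H<35)&(S>120)&(V>70)
    out={}
    R,t=cam(w);K=np.array(w['mtx'])
    for n,m,z in(('red',red,.026),('yel',yel,.024)):
        k,l,st,c=cv2.connectedComponentsWithStats(m.astype(np.uint8))
        i=1+np.argmax(st[1:,4]);ys,xs=np.nonzero(l==i)
        P=np.array([px2z(w,x,y,z)[:2] for x,y in zip(xs,ys)])
        cen=P.mean(0);d=np.linalg.svd(P-cen)[2][0]
        if d@(cen-np.array([.6,.077]))<0:d=-d
        out[n]=(P,cen,d);print(n,len(xs),c[i].round(1),cen.round(4),'axis dir deg',np.degrees(np.arctan2(d[1],d[0])).round(1))
    for ax in([.6002,.0753],[.599,.077],[.597,.0785]):
        b=[]
        for n in out:
            v=out[n][1]-ax;b.append(np.degrees(np.arctan2(v[1],v[0])))
        print(ax,'bearing red %.2f yel %.2f diff %.2f'%(b[0],b[1],b[1]-b[0]))
    return out
if __name__=='__main__':
    w=np.load(sys.argv[1]+'.npy',allow_pickle=True).item();align(w)
E
python3 al.py w4; python3 -c "
import cv2
a=cv2.imread('pics/w4.png');cv2.imwrite('pics/w4c.png',cv2.resize(a[80:140,310:390],None,fx=9,fy=9,interpolation=cv2.INTER_CUBIC))"
```

```text
red 171 [336.9 103.9] [0.5714 0.1304] axis dir deg 116.2
yel 393 [ 39.9 317.2] [0.9521 0.125 ] axis dir deg 90.0
[0.6002, 0.0753] bearing red 117.59 yel 8.04 diff -109.55
[0.599, 0.077] bearing red 117.32 yel 7.74 diff -109.59
[0.597, 0.0785] bearing red 116.25 yel 7.46 diff -108.79
```

View pics/w4c.png

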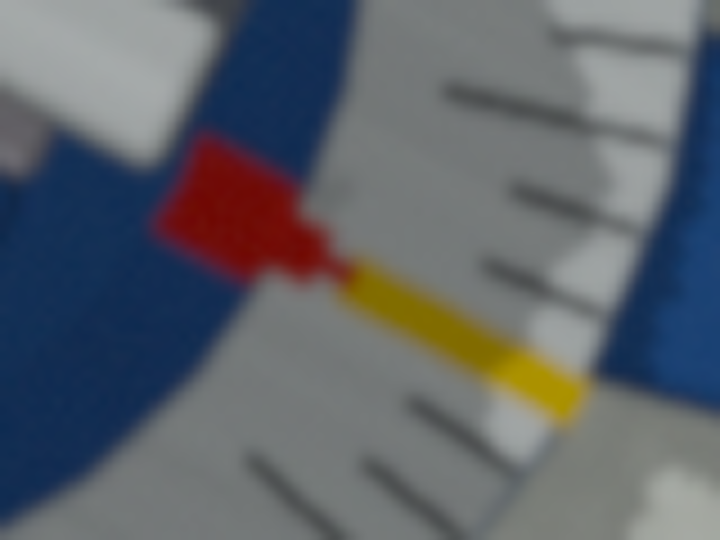

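```bash
sed -i "s/    out={}/    yel[:, :290]=0; yel[:,420:]=0; yel[200:]=0; out={}/" al.py; python3 al.py w4
```

```text
red 171 [336.9 103.9] [0.5714 0.1304] axis dir deg 116.2
yel 145 [361.1 117.5] [0.5606 0.1525] axis dir deg 116.4
[0.6002, 0.0753] bearing red 117.59 yel 117.14 diff -0.45
[0.599, 0.077] bearing red 117.32 yel 116.94 diff -0.38
[0.597, 0.0785] bearing red 116.25 yel 116.18 diff -0.07
```

The head is aligned: the pointer and line directions agree to within about 0.4°. I return to the same commanded pose and grip the knob again.

send_rows([
  {"dp": [0.25,-0.25,0],"rotation": [0,0,0]},
  {"dp": [0.45,-0.5,0],"rotation": [0,0,0]},
  {"dp": [0.45,-0.5,-0.25],"rotation": [0,0,0]},
  {"dp": [0.45,-0.5,-0.5],"rotation": [0,0,0]},
  {"dp": [0.45,-0.5,-0.75],"rotation": [0,0,0]},
  {"dp": [0.45,-0.5,-0.95],"rotation": [0,0,0]},
  {"dp": [0.45,-0.5,-1],"rotation": [0,0,0]},
  {"dp": [0.45,-0.5,-1],"rotation": [0,0,0]},
  {"dp": [0.45,-0.5,-1],"rotation": [0,0,0]},
])

```text
clock: 10.23
position: [0.6785, 0.1157, 0.0882]
ee_rot: [-0.0, -0.453, 0.891, -0.0]
contact_force: [0.1, -0.3, 0.2]
width: 0.0511
```

```bash
python3 st.py
```

```text
10.23 [0.6785 0.1157 0.0882] yaw 233.92 w 0.0511 F [ 0.1 -0.3  0.2] M [-0.063  0.004  0.065] q6 -2.44
```

send_rows([
  {"dp": [0,0,0],"rotation": [0,0,0]},
  {"dp": [0,0,0],"rotation": [0,0,0]},
  {"dp": [0,0,0],"rotation": [0,0,0]},
  {"dp": [0,0,0],"rotation": [0,0,0]},
  {"dp": [0,0,0],"rotation": [0,0,0]},
  {"dp": [0,0,0],"rotation": [0,0,0]},
  {"dp": [0,0,0],"rotation": [0,0,0]},
], fingers=1)

```text
clock: 10.82
position: [0.6789, 0.1167, 0.0906]
ee_rot: [0.002, -0.454, 0.891, -0.001]
contact_force: [-0.3, 0.3, 6.6]
width: 0.0173
```

```bash
python3 st.py
```

```text
10.82 [0.6789 0.1167 0.0906] yaw 233.97 w 0.0173 F [-0.3  0.3  6.6] M [0.008 0.195 0.01 ] q6 -2.44
```

send_rows([
  {"dp": [0,0,0],"rotation": [0,0,-0.05]},
  {"dp": [0,0,0],"rotation": [0,0,-0.1]},
  {"dp": [0,0,0],"rotation": [0,0,-0.15]},
  {"dp": [0,0,0],"rotation": [0,0,-0.2]},
])

```text
clock: 11.15
position: [0.6791, 0.1163, 0.0906]
ee_rot: [0.002, -0.409, 0.913, -0.001]
contact_force: [0.5, -0.8, 5.5]
width: 0.0172
```

```bash
python3 st.py
```

```text
11.15 [0.6791 0.1163 0.0906] yaw 228.24 w 0.0172 F [ 0.5 -0.8  5.5] M [-0.113  0.091  0.282] q6 -2.34
```

send_rows([
  {"dp": [0,0,0],"rotation": [0,0,-0.05]},
  {"dp": [0,0,0],"rotation": [0,0,-0.1]},
])

```text
clock: 11.32
position: [0.6791, 0.1163, 0.0906]
ee_rot: [0.002, -0.386, 0.923, -0.001]
contact_force: [0.1, 0.2, 6.0]
width: 0.0173
```

```bash
python3 st.py
```

```text
11.32 [0.6791 0.1163 0.0906] yaw 225.37 w 0.0173 F [0.1 0.2 6. ] M [-0.117  0.033  0.312] q6 -2.29
```

send_rows([
  {"dp": [0,0,0],"rotation": [0,0,-0.05]},
  {"dp": [0,0,0],"rotation": [0,0,-0.1]},
])

```text
clock: 11.48
position: [0.6791, 0.1162, 0.0906]
ee_rot: [0.002, -0.363, 0.932, -0.001]
contact_force: [0.0, -0.1, 5.8]
width: 0.0176
```

```bash
python3 st.py
```

```text
11.48 [0.6791 0.1162 0.0906] yaw 222.51 w 0.0176 F [ 0.  -0.1  5.8] M [-0.115 -0.028  0.316] q6 -2.24
```

send_rows([
  {"dp": [0,0,0],"rotation": [0,0,-0.05]},
  {"dp": [0,0,0],"rotation": [0,0,-0.1]},
])

```text
clock: 11.65
position: [0.6791, 0.1162, 0.0906]
ee_rot: [0.002, -0.339, 0.941, -0.001]
contact_force: [0.7, -0.9, 5.9]
width: 0.017
```

```bash
python3 st.py
```

```text
11.65 [0.6791 0.1162 0.0906] yaw 219.64 w 0.017 F [ 0.7 -0.9  5.9] M [-0.213  0.013  0.332] q6 -2.19
```

send_rows([
  {"dp": [0,0,0],"rotation": [0,0,-0.05]},
  {"dp": [0,0,0],"rotation": [0,0,-0.1]},
])

```text
clock: 11.82
position: [0.6792, 0.1162, 0.0906]
ee_rot: [0.002, -0.316, 0.949, -0.001]
contact_force: [-0.3, -0.9, 6.1]
width: 0.017
```

```bash
python3 st.py
```

```text
11.82 [0.6792 0.1162 0.0906] yaw 216.78 w 0.017 F [-0.3 -0.9  6.1] M [-0.155  0.031  0.315] q6 -2.14
```

send_rows([
  {"dp": [0,0,0],"rotation": [0,0,-0.05]},
  {"dp": [0,0,0],"rotation": [0,0,-0.1]},
])

```text
clock: 11.98
position: [0.6792, 0.1162, 0.0906]
ee_rot: [0.002, -0.292, 0.957, -0.001]
contact_force: [0.3, -0.4, 4.9]
width: 0.0176
```

```bash
python3 st.py
```

```text
11.98 [0.6792 0.1162 0.0906] yaw 213.92 w 0.0176 F [ 0.3 -0.4  4.9] M [-0.23   0.004  0.354] q6 -2.09
```

send_rows([
  {"dp": [0,0,0],"rotation": [0,0,-0.05]},
  {"dp": [0,0,0],"rotation": [0,0,-0.1]},
])

```text
clock: 12.15
position: [0.6792, 0.1162, 0.0907]
ee_rot: [0.002, -0.268, 0.964, -0.001]
contact_force: [0.2, -2.1, 6.4]
width: 0.0175
```

```bash
python3 st.py
```

```text
12.15 [0.6792 0.1162 0.0907] yaw 211.05 w 0.0175 F [ 0.2 -2.1  6.4] M [-0.194  0.007  0.286] q6 -2.04
```

send_rows([
  {"dp": [0,0,0],"rotation": [0,0,-0.05]},
  {"dp": [0,0,0],"rotation": [0,0,-0.1]},
])

```text
clock: 12.32
position: [0.6793, 0.1161, 0.0906]
ee_rot: [0.002, -0.244, 0.97, -0.001]
contact_force: [-0.5, -2.3, 7.3]
width: 0.0171
```

```bash
python3 st.py
```

```text
12.32 [0.6793 0.1161 0.0906] yaw 208.19 w 0.0171 F [-0.5 -2.3  7.3] M [-0.241  0.     0.303] q6 -1.99
```

send_rows([
  {"dp": [0,0,0],"rotation": [0,0,-0.05]},
  {"dp": [0,0,0],"rotation": [0,0,-0.1]},
])

```text
clock: 12.48
position: [0.6792, 0.1161, 0.0906]
ee_rot: [0.002, -0.219, 0.976, -0.001]
contact_force: [-0.4, -1.1, 5.9]
width: 0.0172
```

```bash
python3 st.py
```

```text
12.48 [0.6792 0.1161 0.0906] yaw 205.32 w 0.0172 F [-0.4 -1.1  5.9] M [-0.211  0.007  0.318] q6 -1.94
```

send_rows([
  {"dp": [-0.001,0.002,0],"rotation": [0,0,-0.05]},
  {"dp": [-0.001,0.003,0],"rotation": [0,0,-0.1]},
])

```text
clock: 12.65
position: [0.6792, 0.1161, 0.0906]
ee_rot: [0.002, -0.195, 0.981, -0.001]
contact_force: [-0.2, -2.5, 4.8]
width: 0.0173
```

```bash
python3 st.py
```

```text
12.65 [0.6792 0.1161 0.0906] yaw 202.47 w 0.0173 F [-0.2 -2.5  4.8] M [-0.4   -0.02   0.306] q6 -1.89
```

send_rows([
  {"dp": [0,0,0],"rotation": [0,0,-0.05]},
  {"dp": [0,0,0],"rotation": [0,0,-0.1]},
])

```text
clock: 12.82
position: [0.6793, 0.116, 0.0906]
ee_rot: [0.002, -0.17, 0.985, -0.001]
contact_force: [0.9, -3.2, 5.5]
width: 0.0172
```

```bash
python3 st.py
```

```text
12.82 [0.6793 0.116  0.0906] yaw 199.6 w 0.0172 F [ 0.9 -3.2  5.5] M [-0.323  0.024  0.359] q6 -1.84
```

send_rows([
  {"dp": [0,0,0],"rotation": [0,0,-0.05]},
  {"dp": [0,0,0],"rotation": [0,0,-0.1]},
])

```text
clock: 12.98
position: [0.6793, 0.116, 0.0906]
ee_rot: [0.002, -0.146, 0.989, -0.001]
contact_force: [-0.3, -1.5, 4.9]
width: 0.0173
```

```bash
python3 st.py
```

```text
12.98 [0.6793 0.116  0.0906] yaw 196.74 w 0.0173 F [-0.3 -1.5  4.9] M [-0.365  0.007  0.313] q6 -1.79
```

send_rows([
  {"dp": [0,0,0],"rotation": [0,0,-0.05]},
  {"dp": [0,0,0],"rotation": [0,0,-0.1]},
])

```text
clock: 13.15
position: [0.6793, 0.116, 0.0906]
ee_rot: [0.002, -0.121, 0.993, -0.001]
contact_force: [-0.1, -3.4, 5.7]
width: 0.0172
```

```bash
python3 st.py
```

```text
13.15 [0.6793 0.116  0.0906] yaw 193.88 w 0.0172 F [-0.1 -3.4  5.7] M [-0.339 -0.037  0.335] q6 -1.74
```

send_rows([
  {"dp": [0,0,0],"rotation": [0,0,-0.05]},
  {"dp": [0,0,0],"rotation": [0,0,-0.1]},
])

```text
clock: 13.32
position: [0.6793, 0.116, 0.0907]
ee_rot: [0.002, -0.096, 0.995, -0.001]
contact_force: [-0.9, -3.0, 5.7]
width: 0.0175
```

```bash
python3 st.py
```

```text
13.32 [0.6793 0.116  0.0907] yaw 191.02 w 0.0175 F [-0.9 -3.   5.7] M [-0.472 -0.042  0.418] q6 -1.69
```

send_rows([
  {"dp": [0,0,0],"rotation": [0,0,-0.05]},
  {"dp": [0,0,0],"rotation": [0,0,-0.1]},
])

```text
clock: 13.48
position: [0.6793, 0.1159, 0.0906]
ee_rot: [0.002, -0.071, 0.997, -0.001]
contact_force: [0.4, -1.9, 6.4]
width: 0.0175
```

```bash
python3 st.py
```

```text
13.48 [0.6793 0.1159 0.0906] yaw 188.16 w 0.0175 F [ 0.4 -1.9  6.4] M [-0.426 -0.073  0.387] q6 -1.64
```

send_rows([
  {"dp": [0,0,0],"rotation": [0,0,-0.05]},
  {"dp": [0,0,0],"rotation": [0,0,-0.1]},
])

```text
clock: 13.65
position: [0.6793, 0.1159, 0.0907]
ee_rot: [0.002, -0.046, 0.999, -0.001]
contact_force: [0.6, -2.7, 5.7]
width: 0.0178
```

```bash
python3 st.py
```

```text
13.65 [0.6793 0.1159 0.0907] yaw 185.3 w 0.0178 F [ 0.6 -2.7  5.7] M [-0.412 -0.07   0.47 ] q6 -1.59
```

send_rows([
  {"dp": [0,0,0],"rotation": [0,0,-0.05]},
  {"dp": [0,0,0],"rotation": [0,0,-0.1]},
])

```text
clock: 13.82
position: [0.6793, 0.1159, 0.0907]
ee_rot: [0.002, -0.021, 1.0, -0.001]
contact_force: [-0.1, -1.8, 4.9]
width: 0.0176
```

```bash
python3 st.py
```

```text
13.82 [0.6793 0.1159 0.0907] yaw 182.44 w 0.0176 F [-0.1 -1.8  4.9] M [-0.46  -0.08   0.478] q6 -1.54
```

send_rows([
  {"dp": [0,0,0],"rotation": [0,0,-0.05]},
  {"dp": [0,0,0],"rotation": [0,0,-0.1]},
])

```text
clock: 13.98
position: [0.6793, 0.1158, 0.0906]
ee_rot: [0.002, 0.004, 1.0, -0.001]
contact_force: [-0.2, -3.2, 5.6]
width: 0.0169
```

```bash
python3 st.py
```

```text
13.98 [0.6793 0.1158 0.0906] yaw 179.58 w 0.0169 F [-0.2 -3.2  5.6] M [-0.453 -0.099  0.513] q6 -1.49
```

send_rows([
  {"dp": [0,0,0],"rotation": [0,0,-0.05]},
  {"dp": [0,0,0],"rotation": [0,0,-0.1]},
])

```text
clock: 14.15
position: [0.6793, 0.1158, 0.0906]
ee_rot: [0.002, 0.029, 1.0, -0.001]
contact_force: [0.5, -2.9, 6.3]
width: 0.0172
```

```bash
python3 st.py
```

```text
14.15 [0.6793 0.1158 0.0906] yaw 176.72 w 0.0172 F [ 0.5 -2.9  6.3] M [-0.444 -0.084  0.505] q6 -1.44
```

send_rows([
  {"dp": [0,0,0],"rotation": [0,0,-0.05]},
])

```text
clock: 14.23
position: [0.6793, 0.1158, 0.0907]
ee_rot: [0.002, 0.041, 0.999, -0.001]
contact_force: [0.6, -2.7, 5.6]
width: 0.0173
```

```bash
python3 st.py
```

```text
14.23 [0.6793 0.1158 0.0907] yaw 175.3 w 0.0173 F [ 0.6 -2.7  5.6] M [-0.435 -0.02   0.493] q6 -1.42
```

```bash
cat > fit.py <<'E'
import numpy as np,sys
from scipy.optimize import curve_fit
d=[(225.37,.312),(222.51,.316),(219.64,.332),(216.78,.315),(213.92,.354),(211.05,.286),(208.19,.303),(205.32,.318),(202.47,.306),(199.6,.359),(196.74,.313),(193.88,.335),(191.02,.418),(188.16,.387),(185.3,.47),(182.44,.478),(179.58,.513)]
d+=[tuple(map(float,a.split(','))) for a in sys.argv[1:]]
y,m=np.radians([a for a,_ in d]),np.array([b for _,b in d])
for nm,f,p0 in(('slope fixed',lambda y,b,a:b+.552*np.maximum(0,a-y),[.31,3.45]),('slope free',lambda y,b,a,k:b+k*np.maximum(0,a-y),[.31,3.45,.55])):
    p,c=curve_fit(f,y,m,p0);e=np.sqrt(np.diag(c));print(nm,p,e,'bite deg',np.degrees(p[1]),'rise now',f(y[-1],*p)-p[0])
E
echo
python3 fit.py 176.72,.505 175.3,.493
```

```text
slope fixed [0.3201     3.44443594] [0.00785365 0.02067227] bite deg 197.35164215856676 rise now 0.21245031614849563
slope free [0.3201     3.45379689 0.52817786] [0.00806463 0.03571464 0.06815269] bite deg 197.88798492829957 rise now 0.2082260443527585
```

send_rows([
  {"dp": [0,0,0],"rotation": [0,0,-0.05]},
])

```text
clock: 14.32
position: [0.6793, 0.1157, 0.0907]
ee_rot: [0.003, 0.054, 0.999, -0.001]
contact_force: [0.3, -3.3, 6.2]
width: 0.0174
```

```bash
python3 st.py
```

```text
14.32 [0.6793 0.1157 0.0907] yaw 173.87 w 0.0174 F [ 0.3 -3.3  6.2] M [-0.487 -0.085  0.545] q6 -1.39
```

send_rows([
  {"dp": [0,0,0],"rotation": [0,0,-0.05]},
])

```text
clock: 14.4
position: [0.6793, 0.1158, 0.0907]
ee_rot: [0.002, 0.066, 0.998, -0.001]
contact_force: [0.3, -1.8, 5.4]
width: 0.0175
```

```bash
python3 st.py
```

```text
14.4 [0.6793 0.1158 0.0907] yaw 172.44 w 0.0175 F [ 0.3 -1.8  5.4] M [-0.521 -0.001  0.61 ] q6 -1.37
```

```bash
python3 fit.py 176.72,.505 175.3,.493 173.87,.545 172.44,.61
```

```text
slope fixed [0.3201     3.45243472] [0.00819579 0.0205147 ] bite deg 197.8099383252491 rise now 0.24441950305152815
slope free [0.3201     3.44054123 0.57905056] [0.00836812 0.03112444 0.05696295] bite deg 197.12849147813205 rise now 0.24951025834283985
```

send_rows([
  {"dp": [0,0,0],"rotation": [0,0,0]},
  {"dp": [0,0,0],"rotation": [0,0,0]},
  {"dp": [0,0,0],"rotation": [0,0,0]},
  {"dp": [0,0,0],"rotation": [0,0,0]},
], fingers=-0.2)

```text
clock: 14.73
position: [0.6773, 0.1171, 0.088]
ee_rot: [-0.0, 0.066, 0.998, 0.0]
contact_force: [0.9, -0.2, 0.0]
width: 0.0513
```

send_rows([
  {"dp": [0,0,0.15],"rotation": [0,0,0.2]},
  {"dp": [0,0,0.4],"rotation": [0,0,0.4]},
  {"dp": [-0.1,0.1,0.7],"rotation": [0,0,0.6]},
  {"dp": [-0.3,0.3,1],"rotation": [0,0,0.8]},
  {"dp": [-0.45,0.5,1],"rotation": [0,0,1]},
  {"dp": [-0.45,0.5,1],"rotation": [0,0,1]},
  {"dp": [-0.45,0.5,1],"rotation": [0,0,1]},
])

```text
clock: 15.32
position: [0.6227, 0.1783, 0.2093]
ee_rot: [0.001, -0.183, 0.983, 0.0]
contact_force: [-0.5, -0.2, -0.1]
width: 0.0511
```

send_rows([
  {"dp": [0,0,0],"rotation": [0,0,0.2]},
  {"dp": [0,0,0],"rotation": [0,0,0.4]},
  {"dp": [0,0,0],"rotation": [0,0,0.6]},
  {"dp": [0,0,0],"rotation": [0,0,0.8]},
  {"dp": [0,0,0],"rotation": [0,0,1]},
  {"dp": [0,0,0],"rotation": [0,0,1]},
  {"dp": [0,0,0],"rotation": [0,0,1]},
])

```text
clock: 15.9
position: [0.6238, 0.176, 0.2071]
ee_rot: [-0.001, -0.418, 0.908, 0.0]
contact_force: [0.0, 0.0, 0.4]
width: 0.0515
```

```bash
python3 st.py; python3 - <<'E'
from al import *
w=shot('wrist','w5.png');np.save('w5.npy',w,allow_pickle=True);align(w)
a=cv2.imread('pics/w5.png');cv2.imwrite('pics/w5c.png',cv2.resize(a[80:140,310:390],None,fx=9,fy=9,interpolation=cv2.INTER_CUBIC))
E
```

```text
15.9 [0.6238 0.176  0.2071] yaw 229.44 w 0.0515 F [0.  0.  0.4] M [-0.024  0.041 -0.011] q6 -2.27
red 179 [332.  104.6] [0.5717 0.1305] axis dir deg 116.7
yel 145 [357.8 115.9] [0.5606 0.1526] axis dir deg 116.6
[0.6002, 0.0753] bearing red 117.32 yel 117.13 diff -0.19
[0.599, 0.077] bearing red 117.05 yel 116.94 diff -0.11
[0.597, 0.0785] bearing red 115.96 yel 116.17 diff 0.21
```

View pics/w5c.png

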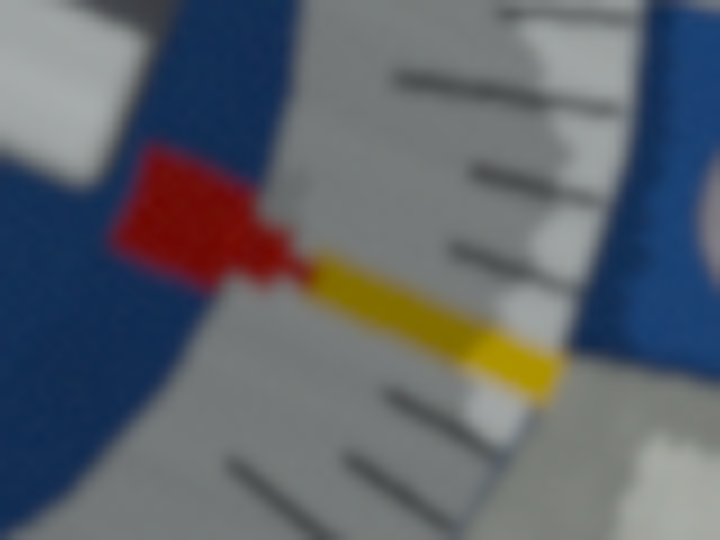

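View pics/w5.png

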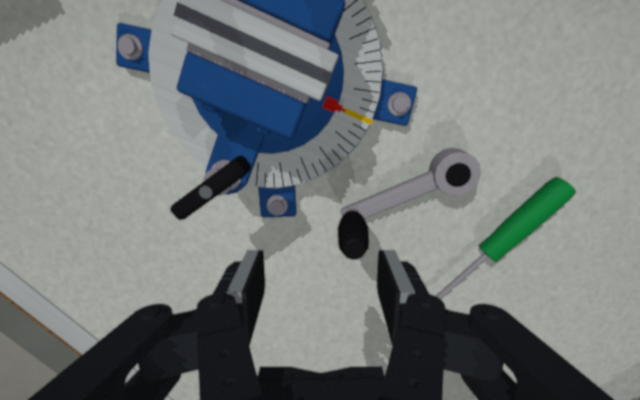

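The pointer (tip about (343,110)) sits on the yellow line to within about 0.2° and the torque rise is on target. The gripper is clear, so I hand in.

```bash
python3 -c "
from rig import manip;print(manip.sign_off())"
```

```text
the job is handed in; nothing more can be done
None
```

The vise head is aligned with the yellow mark, the clamp is tight again, and the job was handed in at about 16 s with the gripper clear.

- **Loosening:** I turned the knob about 0.75 rad anticlockwise. The torque stayed at drag level, about 0.3 N m.
- **Swinging:** I swung the head about 25° by the loose knob instead of by the spindle hexagon. A 3° test step first showed only a few newtons, so it was free and not forced.
- **Tightening:** The knob bit after about 0.63 rad. I stopped at a fitted torque rise of about 0.245 N m, which is roughly 100 N at the clamp. The last single reading, 0.29 N m above drag, was higher than the fit; single readings scatter by about 0.03 N m.
- **Alignment:** The final wrist picture, taken after letting go, shows the pointer on the yellow line within about 0.2°. My estimate of the axis position varied by about 3 mm, which moves that figure between -0.2° and +0.2°.
- **Things beside the vise:** The crank and screwdriver were in the last picture and looked undisturbed. I did not photograph the bin and tin again, but the arm stayed away from them.

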